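# Lay the retaining bar across the turntable housing

## Robot

A 6-joint arm with a two-finger parallel gripper is mounted at the origin on the work surface. World frame = base frame: x ahead of the robot, y to its left, z up, the work surface at z = 0. Lengths are in mm, angles in degrees, forces in N, time in s.
With the tool pointing down it reaches from about 300 to 850 mm from the base axis. Payload 4.2 kg.
Tool frame: the origin (TCP) lies on the centre line of the jaws, within the pads' length; the fingertips stand 14 mm ahead of it and the grasp point (between the pads) lies 5 mm behind it; z points along the fingers, y is the line along which they close (so a half turn about z gives the same grasp; the last joint's range is limited). The gripper opens to 91 mm and grips with 3 to 60 N. Pads are 32 mm wide; open, the fingers measure 118 mm over their backs; the gripper's body (76 mm by 178 mm) begins 60 mm behind the grasp point.
Start: joints at [61.879, 18.312, 89.639, -0, 72.044, -1.146], TCP at [260.824, 512.457, 227.976] pointing down, gripper open.
Joint ranges: [-177.97, 177.97], [-48.28, 115.42], [12.27, 149.76], [-77.06, 257.06], [2.81, 150.46], [-146.56, 146.56]. Speed limits (degrees/s): [147.25, 147.25, 180, 180, 180, 180].

## Interface

Orientations are given as [roll, pitch, yaw] about the fixed x, y, z axes, in that order (R = Rz(yaw) Ry(pitch) Rx(roll)).
In Python, from workcell import env gives the robot as it stands.
- The arm moves only by the tool arm_command, never from a script. Its argument "motion" is a list of rows, each an object with "offset": the shift along the tool's x, y, z in m, a list of three; "spin": the turn about the tool's z in rad. In form: [{"offset": [tx, ty, tz], "spin": spin}, ...]. A call has 1 to 5 rows; each row shifts and turns the commanded pose from where the row before left it, along the tool's axes as they then stand; what a row does not reach is not made up. A row lasts 1/8 s, in which the tool goes at most 62.5 mm and 10.7 degrees, less where a joint would pass 70% of its speed; a pose out of reach is approached as far as the arm can. A call with a gripper value outside its range is refused whole. "jaw" is the finger opening in m, from 0 to 0.0912, set as the call begins (left out, the last holds). The fingers move at their own pace and stop on an object; "newtons" is the grip in N (left out, the last holds). Time passes only in rows, so rows that do not move let the fingers close. It gives the time, the measured TCP pose, the force, the opening and the grip force at its end, in the units of the state.
- env.state(): the state, without advancing time (a new reading comes with each control period).
- env.grab_frame(name): name is "scene" or "side" or "wrist"; returns (picture, depth): 400x640x3 uint8, blue, green, red; 400x640 float32, mm along the optical axis (not along the pixel's ray), 0 where there is no reading.
- env.camera_model(name): a dict with "fx", "fy", "cx", "cy" (pixels), "k1" (the pictures are not rectified: a ray, as slopes to the right and down, at radius r is drawn at 1 + k1 r^2 times it, then the intrinsics apply), "eye" and "rotation" of the camera in the world; the wrist camera has in their place "hand_eye" (4x4, takes a point from camera to tool coordinates, whose origin is the TCP and whose axes are the flange's). Camera axes: x right, y down, z forward; pixel columns grow to the right and rows downward; lengths in mm; the calibration is good to about 2 mm. A picture is of the moment at which its call begins: read the wrist's pose just before it. camera_model takes no time and is no camera call.
- env.job_done(): hands the job in; it is judged then, once.
Trained networks look in the newest picture that a camera, given by its name, has taken for a name from the list of things; names that differ only in an ending like _2 or _b are one class to them, and where a whole thing is asked for, a point or a joint stands for the part that bears it (a point fixed in the world has none). Each returns a list of dicts, best first, with "score" (0 to 1); they miss things now and then, are a little off and sometimes report something else, mostly with a low value. They report only what shows in the picture. A call takes as long as a camera call. They do not tell look-alikes from the thing itself.
- env.boxes_of(camera, target): "bbox" ([left, top, right, bottom] in pixels, round what is visible of it).
- env.pinpoint(camera, target): "location" ([column, row] in pixels: a listed point, or the origin of a listed thing).
The state is a dict: "time_s": time; "qpos": joint angles; "qvel": joint speeds; "effort": joint torques, N m; "ee_pos": TCP position; "ee_rot": TCP orientation; "force": force on the tool from outside, world axes, zero at the start; "torque": the same for the moment, N m; "gripper_width": finger opening in mm; "gripper_force": force on a finger pad.
Only numpy, scipy, OpenCV 4.12 (cv2) and the standard library are available. Lean on these libraries where they do the work, as an engineer would, in place of code of your own. Each camera call takes 0.05 s, during which the arm holds its last target. There are 200 camera calls.

## Task

A home-built white turntable housing stands open on the kitchen counter. Pick up the long flat white bar and lay it flat across the tops of the two tall posts inside the housing, so that it bridges the motor, centred and in line with the posts, and let it go. Leave the shorter flat bar where it lies.

Things in the scene. Friction and masses are not known exactly. Their poses are not given: they have to be found in the camera images.
- long_bar: The retaining bar: loose flat white plastic bar, 190 mm long (its x), 24 mm wide (y), 12 mm thick (z), under 0.1 kg, a black screw dot near each end. Origin at the centre of the solid (6 mm up while it lies flat on the counter). Faces and ends are interchangeable. It may swap places with the short bar. Other white parts: a 10 x 10 x 200 mm stick near the robot, a square frame farther off.
- short_bar: The shorter flat white bar, too short for the job and to be left alone: 100 mm long (x), 24 mm wide (y), 12 mm thick (z), with the same black dots; loose. Origin at the centre of the solid.
- housing: The turntable housing: open-topped white tray with ribbed sides, fixed, 150 mm (x) by 240 mm (y), walls 4 mm thick, 35 mm high. Origin: centre of its underside on the counter, z up. Two tall posts on its y axis at y = +75 and -75 mm, each 40 mm (x) by 30 mm (y), flat tops 60 mm above the counter, black dot in the middle. Between them a round steel motor, 56 mm wide, 42 mm high with its shaft.
- span (a point): The point midway between the two posts, level with their tops: 60 mm above the counter, straight above the housing's origin. Its axes are the housing's: y runs along the line through both posts. The bar is to lie along this y with its centre 6 mm above this point.
There are look-alikes about, which are no part of the job. What is shaped like the long_bar but red is not meant.

How it is judged (in metres and radians):
At the end, for the whole second after the job is handed in: The long bar lies at rest, flat (within 4 degrees) on the tops of both posts, its centre 61 to 71 mm above the counter and within 15 mm of the middle between the posts both along and across, its length within 10 degrees of the line through the posts (x of long_bar in the frame of housing between -0.015 and 0.015 m and y of long_bar in the frame of housing between -0.015 and 0.015 m and z of long_bar in the frame of housing between 0.061 and 0.071 m and angle between the x axis of long_bar and the y axis of housing, either way round below 0.18 rad and angle between the z axis of long_bar and the z axis of housing, either way round below 0.07 rad and contact force between long_bar and housing above 0.1 N and linear speed of long_bar below 0.02 m/s); the robot touches nothing.
It fails at once if the short bar is shifted by more than 30 mm (distance of short_bar from where it was at the start of the episode above 0.03 m).
It also fails if it takes over 37 s, if anything falls off the work surface, if the arm or the gripper's body presses on something with over 40 N, if the wrist force passes 120 N, or if a joint passes its speed limit or range.

## Working session

There is one attempt and no reset: what is moved stays moved. The work goes in short steps, Python scripts to look and compute and a tool call to move; the robot and the scene stay as the last step left them, time stands still between calls to the robot, and variables do not carry over. Pictures are saved under pics/ and viewed, at most 10 in all, crops included, and the job is handed in when it is done.

Besides the shell and the picture viewer there is one more tool, called after "Call:" by a JSON object that holds its "name" and its "arguments". arm_command: Moves the arm, as the interface text tells. Its arguments: {"type":"object","properties":{"motion":{"type":"array"},"jaw":{"type":"number"},"newtons":{"type":"number"}},"required":["motion"]}

```bash
mkdir -p pics; cat > h.py <<'E'
import numpy as np, cv2
from scipy.spatial.transform import Rotation as R
from workcell import env
def pose(s): 
    T=np.eye(4); T[:3,:3]=R.from_euler('xyz',s['ee_rot'],degrees=True).as_matrix(); T[:3,3]=s['ee_pos']; return T
def camT(name,s):
    m=env.camera_model(name)
    if 'hand_eye' in m: return m,pose(s)@np.array(m['hand_eye'])
    T=np.eye(4); T[:3,:3]=m['rotation']; T[:3,3]=m['eye']; return m,T
def slopes(m,px):
    K=np.array([[m['fx'],0,m['cx']],[0,m['fy'],m['cy']],[0,0,1.]])
    return cv2.undistortPoints(np.array(px,float).reshape(-1,1,2),K,np.array([m['k1'],0,0,0,0.]))[:,0]
def onplane(m,T,px,z):
    d=np.c_[slopes(m,px),np.ones(len(np.reshape(px,(-1,2))))]@T[:3,:3].T
    return T[:3,3]+d*((z-T[2,3])/d[:,2])[:,None]
def cloud(m,T,depth):
    v,u=np.nonzero(depth>0); z=depth[v,u]
    p=np.c_[slopes(m,np.c_[u,v]),np.ones(len(u))]*z[:,None]
    return u,v,p@T[:3,:3].T+T[:3,3]
E
python3 - <<'E'
from h import *
s=env.state(); print(s['time_s'],s['ee_pos'],s['ee_rot'],s['gripper_width'])
for c in ['scene','side']:
    im,d=env.grab_frame(c); cv2.imwrite(f'pics/{c}0.png',im); np.save(f'{c}0.npy',d)
    m,T=camT(c,s); print(c,T.round(2).tolist())
    for t in ['long_bar','short_bar','housing']:
        for b in env.boxes_of(c,t)[:4]:
            q=b['bbox']; print(t,round(b['score'],2),np.round(q), onplane(m,T,[[(q[0]+q[2])/2,(q[1]+q[3])/2]],10).round()[0])
    for b in env.pinpoint(c,'span')[:2]: print('span',b, onplane(m,T,[b['location']],60).round())
E
```

```text
0.0 [260.6018738  512.02773265 227.12512958] [-1.79900365e+02 -8.90233517e-04  1.53027261e+02] 91.68833853442618
scene [[-133.88, -0.39, 42.38, 983.23], [-133.88, -0.39, 42.38, -661.22], [-133.88, -0.39, 42.38, 894.66], [0.0, 0.0, 0.0, 1.0]]
long_bar 0.89 [143. 211. 194. 258.] [   99. -1546.    10.]
long_bar 0.83 [323. 115. 348. 149.] [   99. -1546.    10.]
long_bar 0.59 [302. 222. 345. 277.] [   99. -1546.    10.]
short_bar 0.88 [256. 276. 303. 304.] [   99. -1546.    10.]
housing 0.78 [357. 164. 455. 239.] [   99. -1546.    10.]
span {'location': [410.0, 189.9], 'score': 0.62} [[  149. -1496.    60.]]
side [[-140.05, 0.21, -4.41, 354.9], [-140.05, 0.21, -4.41, -722.22], [-140.05, 0.21, -4.41, 914.74], [0.0, 0.0, 0.0, 1.0]]
long_bar 0.7 [231. 292. 255. 372.] [ -550. -1627.    10.]
long_bar 0.66 [334. 221. 402. 249.] [ -550. -1627.    10.]
long_bar 0.63 [236. 135. 281. 156.] [ -550. -1627.    10.]
short_bar 0.56 [360. 282. 399. 304.] [ -550. -1627.    10.]
housing 0.67 [348. 131. 396. 192.] [ -550. -1627.    10.]
span {'location': [370.7, 152.7], 'score': 0.97} [[ -500. -1577.    60.]]
```

View pics/scene0.png

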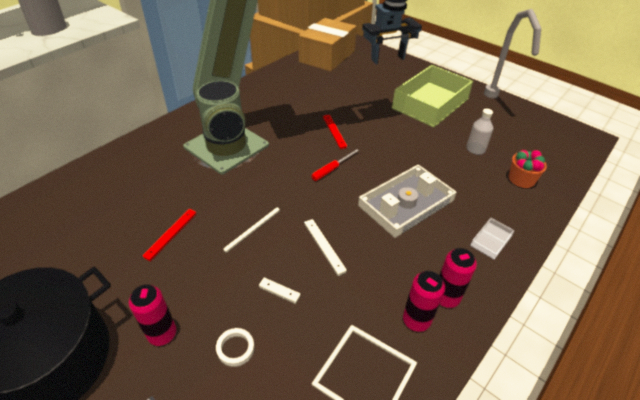

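View pics/side0.png

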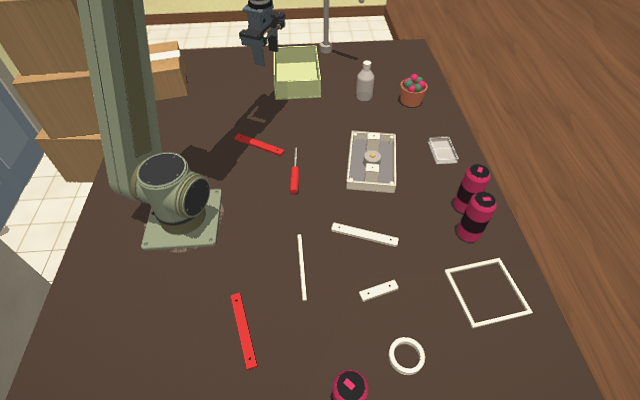

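The scene picture shows the white long bar at (325,247) and the short bar at (280,290). The red look-alikes are at (170,233) and (335,131), the stick at (252,229), the housing at (408,199) and the frame at (365,368). The side picture agrees: long bar at (365,234), short bar at (379,291), housing at (372,160). Of the three long_bar candidates only (325,247) is white with two dots, so that one fits. The camera rotation is given as roll/pitch/yaw, so my helper needs fixing.

```bash
sed -i "s/T\[:3,:3\]=m\['rotation'\]/T[:3,:3]=R.from_euler('xyz',m['rotation'],degrees=True).as_matrix()/" h.py
python3 - <<'E'
from h import *
for c,bb,hb in [('scene',(298,216,352,282),(345,155,465,250)),('side',(328,216,408,254),(340,122,405,200))]:
    im=cv2.imread(f'pics/{c}0.png'); d=np.load(f'{c}0.npy'); m,T=camT(c,None)
    u,v,p=cloud(m,T,d)
    inb=lambda b:(u>=b[0])&(u<=b[2])&(v>=b[1])&(v<=b[3])
    white=im[v,u].min(1)>120
    k=inb(bb)&white; uv=np.c_[u,v][k]
    q=onplane(m,T,uv,12)
    r=cv2.minAreaRect(q[:,:2].astype(np.float32)); ang=[np.degrees(np.arctan2(*(b-a)[::-1])) for a,b in zip(cv2.boxPoints(r),cv2.boxPoints(r)[1:])]
    print(c,'bar',k.sum(),r,ang[:2],'depth z',np.percentile(p[k,2],[5,50,95]).round(1),p[k].mean(0).round(1))
    k=inb(hb)&(p[:,2]>25)&(p[:,2]<70); q=p[k]; r=cv2.minAreaRect(q[:,:2].astype(np.float32)); print('housing',k.sum(),r)
    t=q[(q[:,2]>53)]; 
    l,cc,_ ,=None,None,None
    if len(t)>4:
        _,lab,cen=cv2.kmeans(t[:,:2].astype(np.float32),2,None,(3,50,.1),5,cv2.KMEANS_PP_CENTERS); print('posts',len(t),cen,cen.mean(0),np.linalg.norm(cen[0]-cen[1]),t[:,2].mean(),np.degrees(np.arctan2(*(cen[0]-cen[1])[::-1])))
for c,px in [('scene',[[410,189.9]]),('side',[[370.7,152.7]])]:
    m,T=camT(c,None); print('span',onplane(m,T,px,60).round(1))
im=cv2.imread('pics/scene0.png')[160:310,240:470]
cv2.imwrite('pics/crop0.png',cv2.resize(im,None,fx=3,fy=3,interpolation=2))
E
```

```text
scene bar 626 ((524.1404418945312, -103.9017333984375), (27.554492950439453, 194.69615173339844), 68.57872772216797) [np.float32(-21.421267), np.float32(68.57869)] depth z [ 0.9 11.2 14.1] [ 527.4 -104.4   10.3]
housing 1505 ((590.4862060546875, 182.32009887695312), (243.4393310546875, 155.66741943359375), 79.61199951171875)
posts 265 [[604.39044  253.24777 ]
 [577.3548   107.672806]] [590.8726 180.4603] 148.06416 58.70446000204004 79.4791
side bar 612 ((520.2592163085938, -105.27081298828125), (32.15163803100586, 191.73712158203125), 68.61885833740234) [np.float32(-21.38114), np.float32(68.61881)] depth z [-1.5 10.4 13.4] [ 522.  -103.4    9.2]
housing 981 ((587.9929809570312, 182.23056030273438), (246.75877380371094, 153.18527221679688), 79.64225769042969)
posts 184 [[602.65076  253.43166 ]
 [572.83624  106.316734]] [587.7435  179.87419] 150.10565 58.36681990750225 78.54352
span [[595.9 176.2  60. ]]
span [[579.6 172.6  60. ]]
```

View pics/crop0.png

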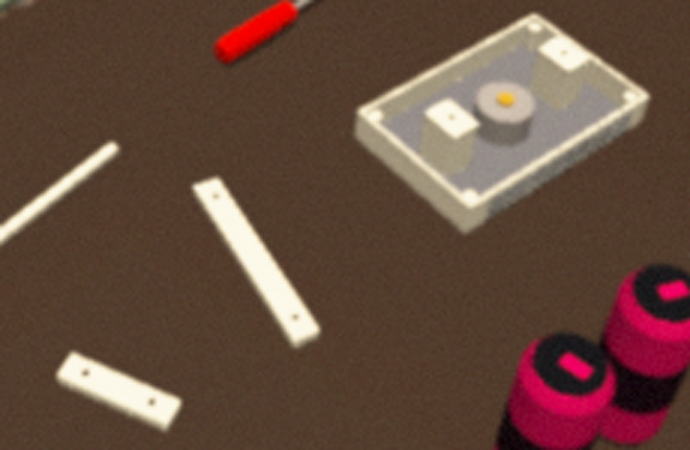

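The crop confirms the target: white, two dots, measured 193 x 28 mm, top at about 12 mm. It is centred at (522,-104.5) with its long axis at -21.4°. The housing is centred at (590,181) with its posts along 79.5°. Now I move above the bar.

Call:
{"name": "arm_command", "arguments": {"motion": [{"offset":[0,0,0],"spin":-0.098},{"offset":[-0.039,-0.04,0],"spin":0},{"offset":[-0.039,-0.04,0],"spin":0},{"offset":[-0.039,-0.04,0],"spin":0},{"offset":[-0.039,-0.04,0],"spin":0}], "jaw": 0.06}}

```text
time_s: 1.12
ee_pos: [348.3, 305.1, 228.1]
ee_rot: [180.0, 0.0, 158.7]
force: [0.2, -0.3, 0.3]
gripper_width: 59.9
gripper_force: 0.0
```

Call:
{"name": "arm_command", "arguments": {"motion": [{"offset":[-0.039,-0.04,0],"spin":0},{"offset":[-0.039,-0.04,0],"spin":0},{"offset":[-0.039,-0.04,0],"spin":0},{"offset":[-0.039,-0.04,0],"spin":0},{"offset":[-0.039,-0.04,0],"spin":0}]}}

```text
time_s: 1.75
ee_pos: [457.2, 47.6, 228.3]
ee_rot: [180.0, 0.1, 158.6]
force: [0.4, 0.0, 1.0]
gripper_width: 60.2
gripper_force: 0.0
```

Call:
{"name": "arm_command", "arguments": {"motion": [{"offset":[-0.039,-0.04,0],"spin":0},{"offset":[-0.039,-0.04,0],"spin":0},{"offset":[-0.039,-0.038,0],"spin":0},{"offset":[0,0,0],"spin":0},{"offset":[0,0,0],"spin":0}]}}

```text
time_s: 2.38
ee_pos: [522.2, -102.9, 227.7]
ee_rot: [180.0, -0.1, 158.6]
force: [-0.3, 1.0, -0.0]
gripper_width: 60.1
gripper_force: 0.0
```

```bash
python3 - <<'E'
from h import *
s=env.state(); im,d=env.grab_frame('wrist'); cv2.imwrite('pics/w1.png',im)
m,T=camT('wrist',s); u,v,p=cloud(m,T,d)
print(s['time_s'],s['ee_pos'],T[:3,3])
k=(im[v,u].min(1)>120)&(p[:,2]>6)&(p[:,2]<25)
mask=np.zeros((400,640),np.uint8); mask[v[k],u[k]]=255
n,lab,st,ce=cv2.connectedComponentsWithStats(mask)
for i in range(1,n):
    if st[i,4]<300: continue
    vv,uu=np.nonzero(lab==i); q=onplane(m,T,np.c_[uu,vv],12)
    print(st[i],cv2.minAreaRect(q[:,:2].astype(np.float32)))
E
```

```text
2.375 [ 522.15342484 -102.88369134  227.69575212] [459.69657846 -78.59450083 383.77168446]
[ 100    3  168   88 1808] ((343.35107421875, -187.144775390625), (10.350788116455078, 196.63404846191406), 1.3514785766601562)
[ 309   89   22  163 3417] ((522.043701171875, -101.60834503173828), (23.57359504699707, 184.5368194580078), 68.77532196044922)
[466  89  17 135 912] ((569.6419067382812, 66.67642211914062), (9.610366821289062, 153.67913818359375), 78.60499572753906)
[621 111  19  39 526] ((602.8316650390625, 246.0697479248047), (21.914112091064453, 43.34162139892578), 73.47494506835938)
[552 115  31  50 470] ((584.5302734375, 170.07968139648438), (31.68568992614746, 55.34720230102539), 66.01393127441406)
[496 132  33  41 359] ((568.628173828125, 103.17437744140625), (31.39067268371582, 50.60647964477539), 45.10258102416992)
[500 186 140  33 861] ((660.40380859375, 163.36648559570312), (173.39471435546875, 9.48013973236084), 79.1641845703125)
[152 199  37  25 525] ((503.81353759765625, -283.20526123046875), (38.146575927734375, 26.709726333618164), 15.2416353225708)
```

View pics/w1.png

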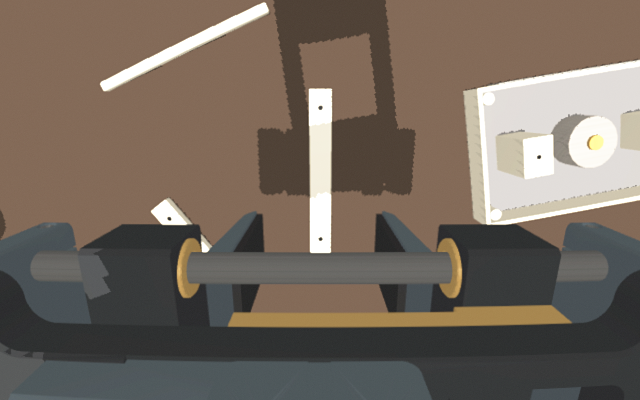

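The wrist picture shows the bar between the fingers at (320,170), with its lower end partly hidden by the gripper at (320,252). It is centred at (522,-102) and at 68.8°+90°, so the jaw is aligned. I go down with the jaw still open at 60 mm.

Call:
{"name": "arm_command", "arguments": {"motion": [{"offset":[0,0,0.055],"spin":0},{"offset":[0,0,0.055],"spin":0},{"offset":[0,0,0.05],"spin":0},{"offset":[0,0,0.03],"spin":0},{"offset":[0,0,0.015],"spin":0}]}}

```text
time_s: 3.05
ee_pos: [521.5, -101.7, 21.8]
ee_rot: [-180.0, -0.1, 158.7]
force: [-0.2, -0.3, -0.0]
gripper_width: 59.9
gripper_force: 0.0
```

Call:
{"name": "arm_command", "arguments": {"motion": [{"offset":[0,0,0.006],"spin":0},{"offset":[0,0,0],"spin":0},{"offset":[0,0,0],"spin":0}]}}

```text
time_s: 3.42
ee_pos: [523.4, -103.3, 18.1]
ee_rot: [180.0, 0.1, 158.6]
force: [0.3, 0.0, -0.6]
gripper_width: 60.3
gripper_force: 0.0
```

Call:
{"name": "arm_command", "arguments": {"motion": [{"offset":[0,0,0],"spin":0},{"offset":[0,0,0],"spin":0},{"offset":[0,0,0],"spin":0},{"offset":[0,0,0],"spin":0},{"offset":[0,0,0],"spin":0}], "jaw": 0.01, "newtons": 25}}

```text
time_s: 4.05
ee_pos: [522.6, -103.1, 17.0]
ee_rot: [180.0, 0.0, 158.6]
force: [-0.4, 0.8, 0.7]
gripper_width: 23.6
gripper_force: 25.0
```

The bar is gripped at 23.6 mm. I lift, turn and carry it.

Call:
{"name": "arm_command", "arguments": {"motion": [{"offset":[0,0,-0.02],"spin":0},{"offset":[0,0,-0.04],"spin":0},{"offset":[0,0,-0.04],"spin":0},{"offset":[0,0,-0.03],"spin":0},{"offset":[0,0,0],"spin":0}]}}

```text
time_s: 4.68
ee_pos: [523.9, -103.5, 149.0]
ee_rot: [180.0, 0.3, 158.6]
force: [1.6, -0.1, -1.7]
gripper_width: 23.6
gripper_force: 25.0
```

Call:
{"name": "arm_command", "arguments": {"motion": [{"offset":[0,0,0],"spin":0.1726},{"offset":[0,0,0],"spin":0.1726},{"offset":[0,0,0],"spin":0.1726},{"offset":[0,0,0],"spin":0.1726}]}}

```text
time_s: 5.18
ee_pos: [521.5, -102.9, 145.0]
ee_rot: [-179.8, -0.1, 118.8]
force: [0.1, -0.9, -1.3]
gripper_width: 23.9
gripper_force: 25.0
```

Call:
{"name": "arm_command", "arguments": {"motion": [{"offset":[0,0,0],"spin":0.1726},{"offset":[0,0,0],"spin":0.1726},{"offset":[0,0,0],"spin":0.1726},{"offset":[0,0,0],"spin":0.1726},{"offset":[0,0,0],"spin":0}]}}

```text
time_s: 5.8
ee_pos: [521.6, -103.0, 145.3]
ee_rot: [-179.8, -0.0, 79.6]
force: [-0.9, -0.3, -0.6]
gripper_width: 24.0
gripper_force: 25.0
```

Call:
{"name": "arm_command", "arguments": {"motion": [{"offset":[0.04,0.0024,0],"spin":0},{"offset":[0.05,0.0024,0],"spin":0},{"offset":[0.05,0.0024,0],"spin":0},{"offset":[0.05,0.0024,0],"spin":0}]}}

```text
time_s: 6.3
ee_pos: [566.3, 83.3, 145.9]
ee_rot: [-179.9, 0.0, 79.7]
force: [0.8, 0.3, -0.9]
gripper_width: 23.8
gripper_force: 25.0
```

Call:
{"name": "arm_command", "arguments": {"motion": [{"offset":[0.05,0.0024,0],"spin":0},{"offset":[0.05,0.0024,0],"spin":0},{"offset":[0,0,0],"spin":0},{"offset":[0,0,0],"spin":0}]}}

```text
time_s: 6.8
ee_pos: [588.7, 179.0, 145.9]
ee_rot: [-179.9, 0.1, 79.7]
force: [0.5, -0.9, -0.4]
gripper_width: 23.8
gripper_force: 25.0
```

```bash
python3 - <<'E'
from h import *
s=env.state(); print(s['time_s'],np.round(s['ee_pos'],1),s['gripper_width'])
im,d=env.grab_frame('wrist'); m,T=camT('wrist',s); u,v,p=cloud(m,T,d)
cv2.imwrite('pics/w2.png',im)
w=im[v,u].min(1)>110
def rect(k,z,name):
    mask=np.zeros((400,640),np.uint8); mask[v[k],u[k]]=255
    n,lab,st,ce=cv2.connectedComponentsWithStats(mask)
    for i in range(1,n):
        if st[i,4]<150: continue
        vv,uu=np.nonzero(lab==i); q=onplane(m,T,np.c_[uu,vv],z)
        print(name,st[i],cv2.minAreaRect(q[:,:2].astype(np.float32)))
zb=s['ee_pos'][2]-5
rect(w&(abs(p[:,2]-zb)<8),zb,'bar'); rect(w&(abs(p[:,2]-60)<6),60,'post'); rect((abs(p[:,2]-35)<5),35,'rim')
im2,d2=env.grab_frame('side'); m,T=camT('side',s); u,v,p=cloud(m,T,d2)
cv2.imwrite('pics/s2.png',im2)
E
```

```text
6.8 [588.7 179.  145.9] 23.796573378783478
bar [ 294   53   51  199 9623] ((597.4298095703125, 224.75099182128906), (95.56566619873047, 23.774675369262695), 79.72998046875)
bar [ 298  284   43   29 1243] ((584.0667724609375, 150.8871612548828), (16.92620086669922, 22.8406925201416), 79.62287139892578)
post [344  74   6  45 208] ((622.3467407226562, 253.5177001953125), (29.584857940673828, 3.1232573986053467), 78.80741119384766)
rim [ 221   35  202  189 3687] ((599.4434204101562, 229.33741760253906), (146.6554412841797, 150.25924682617188), 79.21366882324219)
rim [231  45  16  16 192] ((550.1777954101562, 300.4814147949219), (10.650702476501465, 11.300461769104004), 78.96550750732422)
rim [396  46  16  17 201] ((671.5567626953125, 277.1329650878906), (11.717225074768066, 11.079459190368652), 34.45021057128906)
rim [285 169  10  45 305] ((566.538330078125, 189.0817413330078), (36.853965759277344, 7.347962856292725), 78.5688247680664)
rim [343 168  11  46 342] ((613.5586547851562, 180.85447692871094), (37.68720245361328, 8.173749923706055), 80.57810974121094)
```

View pics/w2.png

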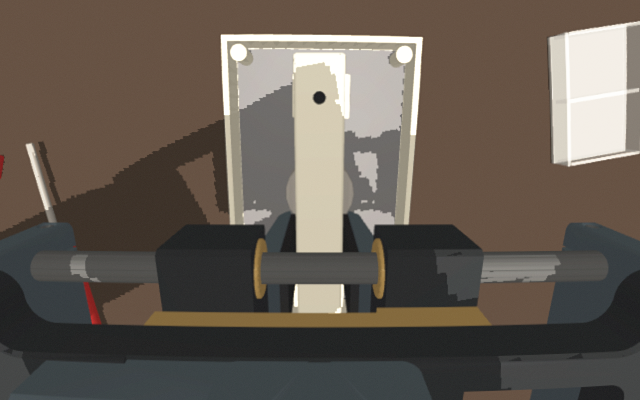

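The wrist picture shows the bar (dot at (319,97)) lying over the tray and covering the far post. The bar is in line at 79.7° against the housing's 79.2°, and its centre is at (589,178.5) against the housing's (590,182). I shift 4 mm along it and lower.

Call:
{"name": "arm_command", "arguments": {"motion": [{"offset":[0.0035,0.001,0],"spin":0},{"offset":[0,0,0.03],"spin":0},{"offset":[0,0,0.025],"spin":0},{"offset":[0,0,0.008],"spin":0},{"offset":[0,0,0],"spin":0}]}}

```text
time_s: 7.52
ee_pos: [591.2, 182.3, 84.0]
ee_rot: [-180.0, 0.0, 79.5]
force: [0.7, 1.0, -0.6]
gripper_width: 23.7
gripper_force: 25.0
```

Call:
{"name": "arm_command", "arguments": {"motion": [{"offset":[0,0,0.002],"spin":0},{"offset":[0,0,0.002],"spin":0},{"offset":[0,0,0],"spin":0}]}}

```text
time_s: 7.9
ee_pos: [591.2, 182.7, 80.3]
ee_rot: [180.0, -0.0, 79.5]
force: [-0.1, -0.3, -1.5]
gripper_width: 23.8
gripper_force: 25.0
```

Call:
{"name": "arm_command", "arguments": {"motion": [{"offset":[0,0,0.0015],"spin":0},{"offset":[0,0,0],"spin":0},{"offset":[0,0,0.001],"spin":0},{"offset":[0,0,0],"spin":0}]}}

```text
time_s: 8.4
ee_pos: [591.0, 182.7, 77.3]
ee_rot: [-180.0, 0.0, 79.5]
force: [0.9, -1.0, -0.1]
gripper_width: 23.6
gripper_force: 25.0
```

Call:
{"name": "arm_command", "arguments": {"motion": [{"offset":[0,0,0.001],"spin":0},{"offset":[0,0,0],"spin":0},{"offset":[0,0,0],"spin":0}]}}

```text
time_s: 8.78
ee_pos: [591.2, 182.7, 77.0]
ee_rot: [180.0, -0.0, 79.5]
force: [-2.0, -0.5, 4.7]
gripper_width: 23.8
gripper_force: 25.0
```

The force of 4.7 N upward shows contact. I release and retreat.

Call:
{"name": "arm_command", "arguments": {"motion": [{"offset":[0,0,0],"spin":0},{"offset":[0,0,0],"spin":0},{"offset":[0,0,0],"spin":0},{"offset":[0,0,0],"spin":0}], "jaw": 0.055}}

```text
time_s: 9.28
ee_pos: [591.1, 182.6, 76.2]
ee_rot: [-180.0, 0.0, 79.5]
force: [-0.5, 0.5, -0.0]
gripper_width: 54.8
gripper_force: 0.0
```

Call:
{"name": "arm_command", "arguments": {"motion": [{"offset":[0,0,-0.015],"spin":0},{"offset":[0,0,-0.04],"spin":0},{"offset":[0,0,-0.05],"spin":0},{"offset":[0,0,-0.05],"spin":0},{"offset":[0,0,0],"spin":0}]}}

```text
time_s: 9.9
ee_pos: [593.4, 183.3, 237.7]
ee_rot: [179.4, -0.3, 79.5]
force: [-0.4, -0.6, -0.4]
gripper_width: 54.8
gripper_force: 0.0
```

```bash
python3 - <<'E'
from h import *
s=env.state(); print(s['time_s'],np.round(s['ee_pos'],1),s['gripper_width'])
im,d=env.grab_frame('wrist'); m,T=camT('wrist',s); u,v,p=cloud(m,T,d)
im2,_=env.grab_frame('side')
cv2.imwrite('pics/w3.png',np.hstack([im[:,140:540],cv2.resize(im2[100:220,312:432],(400,400))]))
def rect(k,z,name):
    mask=np.zeros((400,640),np.uint8); mask[v[k],u[k]]=255
    n,lab,st,ce=cv2.connectedComponentsWithStats(mask)
    for i in range(1,n):
        if st[i,4]<150: continue
        vv,uu=np.nonzero(lab==i); q=onplane(m,T,np.c_[uu,vv],z)
        print(name,st[i],cv2.minAreaRect(q[:,:2].astype(np.float32)),p[k,2].mean())
rect(abs(p[:,2]-72)<6,72,'bar'); rect(abs(p[:,2]-35)<5,35,'rim')
E
```

```text
9.9 [593.4 183.3 237.7] 54.83959194098617
bar [ 302   86   26  166 4061] ((593.7648315429688, 196.0027618408203), (162.13558959960938, 23.79566764831543), 79.2729263305664) 71.11199356027124
rim [ 240   63  149  154 1957] ((598.2593994140625, 221.58932495117188), (161.25906372070312, 150.5734405517578), 79.31887817382812) 34.59598811706034
rim [288 155  15  46 500] ((570.8327026367188, 188.72203063964844), (49.59730911254883, 15.244170188903809), 78.78810119628906) 34.59598811706034
rim [327 157  12  43 366] ((610.8004760742188, 180.65988159179688), (46.345333099365234, 12.002485275268555), 79.77417755126953) 34.59598811706034
```

View pics/w3.png

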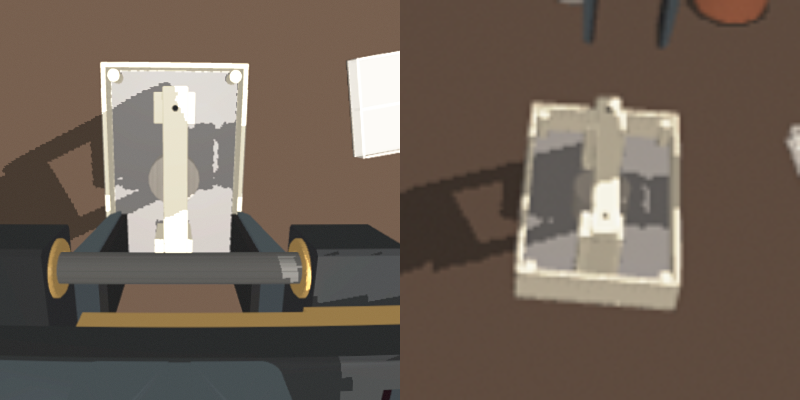

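The picture shows the bar lying on both posts, with its dot at (175,107) left and on the near post at (605,215) right. It is flat, with its top at about 71 mm. Its centre is at (591.2,182.3) against the housing's (590.9,182.9), and the gripper is clear.

```bash
python3 -c "
from workcell import env
print(env.job_done())"
```

```text
the job is handed in; nothing more can be done
None
```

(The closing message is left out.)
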